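# Read the seed canister on the bench reader

## Task

The label of the tall seed canister in the sloping rack has to be read. Move the plant pot off the reader's round plate and stand it flat in the saucer; then stand the tall canister upright and wholly on the round plate, turned so that its label squarely faces the reader's window. Do not tip the pot over, and leave the two short canisters, the torch, the screwdriver and the cabinet door as they are.

Things in the scene. Friction and masses are not known exactly. Their poses are not given: they have to be found in the camera images.
- canister: tall aluminium seed canister, 56 mm diameter, 150 mm tall, leaning in a rack pocket. Flush white paper label with dark bars spans 70 degrees of its side, 25 to 91 mm above the base. A lid rib (9 mm wide, 8 mm high, on top of the 150) runs from centre to rim on the label's side: it points where the label faces. 0.25 kg. Origin: base centre; z: axis, to the lid; x: from axis to mid-label.
- label (a point): middle of the canister's label, on its side wall 28 mm from the axis and 60 mm above the base
- short_a: a short plain aluminium canister without label, 56 mm in diameter, 120 mm tall and a 10 mm round knob on its lid; leans in another pocket of the rack. Origin at the centre of its base, z along its axis to the lid. To be left alone.
- short_b: a second canister just like short_a, in the remaining pocket. To be left alone.
- rack: fixed plywood rack, row of 3 pockets 85.5 mm apart along y; canisters lean 30 degrees in it, tops to the robot's side. Its frame leans too: z along the canisters' axes, x square to it, away from the robot and up. Origin: floor of centre pocket, 34 mm over the bench. Back plate on the -x side: inner face x = -28 mm, 12 mm thick, up to z = 60 mm; pocket walls 25 mm high. Ends y = +-144 mm.
- reader: fixed label reader: round aluminium plate, 90 mm diameter, top 12 mm above the bench; on its +x side an upright grey block 90 mm wide (y), 50 mm deep, 115 mm tall, whose face with the dark square window is 75 mm from the plate's centre. Origin on the bench under the plate's centre, z up, x from there towards the window.
- plate (a point): centre of the top of the reader's round plate, 12 mm above the bench
- window (a point): middle of the reader's window, 65 mm above the bench
- pot: empty green glazed plant pot, open at the top, 90 mm tall, 54 mm in diameter at the foot; the top 32 mm are a straight rim band 66 mm in outside diameter with a 5 mm wall. 0.28 kg or so. Origin at the centre of its underside, z up. Stands on the reader's round plate at the start.
- saucer: fixed terracotta saucer, 110 mm in diameter over the rim, 14 mm high, with a flat inner floor about 84 mm across, 6 mm above the bench. Origin on the bench under its centre, z up.
- torch: aluminium torch standing on its lens end, 118 mm tall, 42 mm in diameter at the head (below) and 30 mm above. Origin at the centre of its underside. To be left alone.
- screwdriver: yellow-handled screwdriver 190 mm long lying on the bench beyond the reader; origin under its middle, x along it towards the tip. To be left alone.
- door_mid (a point): point on the outer face of the half-open door of a fixed wooden cabinet (200 mm deep, 270 mm wide, 250 mm tall) standing to the left, in the middle of the door's width, 204 mm above the bench. The door is 264 mm wide and 15 mm thick; it is to be left as it is.
- cabinet_door0_hinge (a point): point on the upright hinge line of the cabinet's door, at the right end of the cabinet's front (the front runs 270 mm from here to the left, roughly along +y)

How it is judged:
By the outcome, as a careful person would: the job done as asked, in the order asked, and still so for the second after the job is handed in, with the robot touching nothing.
It also fails if it takes over 70 s, if anything falls off the work surface, if the arm or the gripper's body presses on something with over 40 N, if the wrist force passes 120 N, or if a joint passes its speed limit or range.

## Robot

A 6-joint arm with a two-finger parallel gripper is mounted at the origin on the work surface. World frame = base frame: x ahead of the robot, y to its left, z up, the work surface at z = 0. Lengths are in mm, angles in rad, forces in N, time in s.
With the tool pointing down it reaches from about 350 to 1000 mm from the base axis. Payload 7.1 kg.
Tool frame: the origin (TCP) lies midway between the tips of the shut fingers; the grasp point (between the pads) lies 19 mm behind it; z points along the fingers, y is the line along which they close (so a half turn about z gives the same grasp; the last joint's range is limited). The gripper opens to 85 mm and grips with 20 to 120 N. Pads are 22 mm wide; open, the fingers measure 114 mm over their backs; the gripper's body (76 mm by 85 mm) begins 54 mm behind the grasp point. The pads swing forward as they close: fully open they stand 13 mm farther back than shut.
Start: joints at [1.118, 0.423, 1.63, -0, 1.089, -0.019], TCP at [262.669, 567.107, 231.319] pointing down, gripper open.
Joint ranges: [-3, 3], [-0.9, 2.11], [0.09, 2.58], [-1.31, 4.45], [0.11, 2.69], [-2.54, 2.54]. Speed limits (rad/s): [2.39, 2.39, 3.01, 3.14, 3.14, 3.14].

## Interface

Orientations are given as a 3x3 rotation matrix whose columns are the frame's x, y, z axes.
In Python, from station import robot gives the robot as it stands. The module is installed in compiled form; this text tells all that it offers.
- The arm moves only by the shell command python3 -m creep 'ROWS' [OPENING] [FORCE]. ROWS is JSON, a list of rows, each a list of 4 numbers: the shift along the tool's x, y, z in cm, then the turn about the tool's z in rad. A call has 1 to 5 rows; each row shifts and turns the commanded pose from where the row before left it, along the tool's axes as they then stand; what a row does not reach is not made up. A row lasts 1/10 s, in which the tool goes at most 50 mm and 8.59 degrees, less where a joint would pass 70% of its speed; a pose out of reach is approached as far as the arm can. A call with a gripper value outside its range is refused whole. OPENING is the opening, from 0 (shut) to 1 (fully open), set as the call begins (- or left out, the last holds). The fingers move at their own pace and stop on an object; FORCE is the grip in N (left out, the last holds). Time passes only in rows, so rows that do not move let the fingers close. It gives the time, the measured TCP pose, the force, the opening and the grip force at its end, in the units of the state.
- robot.get_obs(): the state, without advancing time (a new reading comes with each control period).
- robot.snapshot(name): name is "scene" or "side" or "wrist"; returns (picture, depth): 420x560x3 uint8, red, green, blue; 420x560 float32, mm along the optical axis (not along the pixel's ray), 0 where there is no reading.
- robot.camera_params(name): a dict with "mtx" (3x3 intrinsics, pixels), "rvec" (rotation vector, rad) and "tvec" (3), from world to camera coordinates, as OpenCV has them. Camera axes: x right, y down, z forward; pixel columns grow to the right and rows downward; lengths in mm; the calibration is good to about 2 mm. A picture is of the moment at which its call begins: read the wrist's pose just before it. camera_params takes no time and is no camera call; for the wrist camera it gives the pose at the moment of the call.
- robot.sign_off(): hands the job in; it is judged then, once.
The state is a dict: "t": time; "qpos": joint angles; "qd": joint speeds; "joint_torque": joint torques, N m; "position": TCP position; "tool_rot": TCP orientation; "ft_force": force on the tool from outside, world axes, zero at the start; "ft_torque": the same for the moment, N m; "finger_gap": opening from 0.0 (shut) to 1.0 (fully open); "gripper_force": force on a finger pad.
Only numpy, scipy, OpenCV 4.12 (cv2) and the standard library are available. Lean on these libraries where they do the work, as an engineer would, in place of code of your own. Each camera call takes 0.05 s, during which the arm holds its last target. There are 200 camera calls.

## Working session

There is one attempt and no reset: what is moved stays moved. The work goes in short steps, Python scripts to look and compute and a shell command to move; the robot and the scene stay as the last step left them, time stands still between calls to the robot, and variables do not carry over. Pictures are saved under pics/ and viewed, at most 10 in all, crops included, and the job is handed in when it is done.

```bash
mkdir -p pics
cat > h.py <<'E'
import numpy as np, cv2
from station import robot
def cam(n):
    p=robot.camera_params(n); R=cv2.Rodrigues(np.array(p["rvec"],float))[0]
    return np.array(p["mtx"]),R,np.array(p["tvec"],float).ravel()
def snap(n,f=None):
    c=cam(n); im,d=robot.snapshot(n)
    if f: cv2.imwrite("pics/"+f,im[:,:,::-1])
    return im,d,c
def cloud(d,c):
    K,R,t=c; v,u=np.mgrid[:d.shape[0],:d.shape[1]]
    P=np.stack([(u-K[0,2])/K[0,0]*d,(v-K[1,2])/K[1,1]*d,d],-1)
    W=(P-t)@R; W[d<=0]=np.nan
    return W
def proj(p,c):
    K,R,t=c; q=K@(R@np.array(p,float)+t); return q[:2]/q[2]
E
python3 - <<'E'
from h import *
for n in("scene","side","wrist"):
    im,d,c=snap(n,n+"0.png"); np.savez(n+"0.npz",im=im,d=d,K=c[0],R=c[1],t=c[2]); print(n,(-c[1].T@c[2]).round(),c[1][2].round(2))
o=robot.get_obs(); print(o["t"],o["position"],np.round(o["tool_rot"],3),o["finger_gap"])
E
```

```text
scene [1525. -329. 1239.] [-0.62  0.28 -0.73]
side [ 285. -888.  939.] [ 0.23  0.75 -0.62]
wrist [192. 599. 374.] [ 0.28 -0.13 -0.95]
0.15 [262.49513845 566.74592028 230.70812978] [[-0.907  0.42  -0.001]
 [ 0.42   0.907 -0.001]
 [ 0.    -0.001 -1.   ]] 0.9988174083806458
```

View pics/scene0.png

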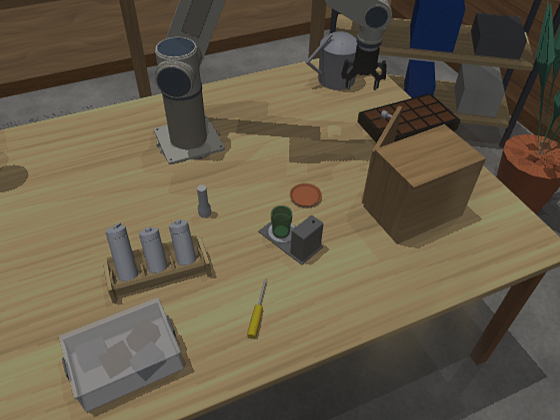

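View pics/side0.png

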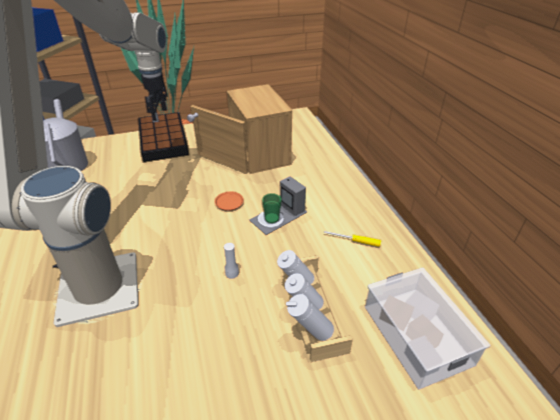

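The scene picture shows the tall canister at (120,250) in the leftmost pocket, with the pot and reader at (282,222)/(307,238), saucer (305,195), torch (204,200) and cabinet door (385,130). In the side picture the rib on the tall canister's lid is near (290,303), the pot at (271,208), and the saucer at (229,201).

```bash
cat > m.py <<'E'
from h import *
def fitc(P):
    A=np.c_[2*P[:,:2],np.ones(len(P))]; s=np.linalg.lstsq(A,(P[:,:2]**2).sum(1),rcond=None)[0]
    return s[:2],np.sqrt(s[2]+s[0]**2+s[1]**2)
for n in("scene","side"):
    z=np.load(n+"0.npz"); im,d=z["im"],z["d"]; c=(z["K"],z["R"],z["t"]); W=cloud(d,c)
    hsv=cv2.cvtColor(im,cv2.COLOR_RGB2HSV); H,S,V=cv2.split(hsv)
    inb=(W[...,0]>200)&(W[...,0]<1000)&(abs(W[...,1])<600)
    X=lambda m:W[m&inb]
    tb=X((W[...,2]<15)&(W[...,2]>-15)); print(n,"table z",np.median(tb[:,2]).round(1))
    def big(m):
        k,l,s,ce=cv2.connectedComponentsWithStats((m&inb).astype(np.uint8)); return l==1+np.argmax(s[1:,4])
    m=big((H<9)&(S>150)&(W[...,2]<25)&(W[...,2]>0)); P=W[m]; 
    cn=max(cv2.findContours(m.astype(np.uint8),0,1)[0],key=cv2.contourArea)[:,0]
    # saucer: rays of ellipse centre onto z=14
    def ray(uv,zz):
        K,R,t=c; r=R.T@np.linalg.inv(K)@np.r_[uv,1]; o=-R.T@t; return o+r*(zz-o[2])/r[2]
    e=cv2.fitEllipse(cn); print(" saucer",ray(e[0],12).round(1),e[0],P.max(0).round(),P.min(0).round(), len(P))
    m=big((H>50)&(H<85)&(S>80)&(W[...,2]>8)&(W[...,2]<115)); P=W[m]; T=P[P[:,2]>94]
    print(" pot n",len(P),"z",np.nanpercentile(P[:,2],[1,99]).round(),"xy range",P.min(0).round(),P.max(0).round(), "top",len(T),((T.max(0)+T.min(0))/2).round(1),fitc(T))
    ys,xs=np.nonzero(m); print(" pot px",xs.min(),xs.max(),ys.min(),ys.max())
    hi=inb&(W[...,2]>25)&(W[...,2]<260)&(S<90)
    k,l,s,ce=cv2.connectedComponentsWithStats(hi.astype(np.uint8))
    for i in range(1,k):
        if s[i,4]>60: Q=W[l==i]; print("  grey",s[i],np.percentile(Q,2,axis=0).round(),np.percentile(Q,98,axis=0).round())
E
python3 m.py
python3 - <<'E'
import cv2,numpy as np
a=cv2.imread('pics/scene0.png')[205:305,90:220]; b=cv2.imread('pics/side0.png')[175:365,210:350]
a=cv2.resize(a,(520,400),interpolation=2); b=cv2.resize(b,(280*1,400),interpolation=2)
cv2.imwrite('pics/crop.png',np.hstack([a,cv2.resize(b,(280,400))]))
E
```

```text
scene table z -0.1Traceback (most recent call last):
  File "m.py", line 18, in <module>
    e=cv2.fitEllipse(cn); print(" saucer",ray(e[0],12).round(1),e[0],P.max(0).round(),P.min(0).round(), len(P))
cv2.error: OpenCV(4.12.0) /io/opencv/modules/imgproc/src/shapedescr.cpp:361: error: (-201:Incorrect size of input array) There should be at least 5 points to fit the ellipse in function 'fitEllipseNoDirect'
```

View pics/crop.png

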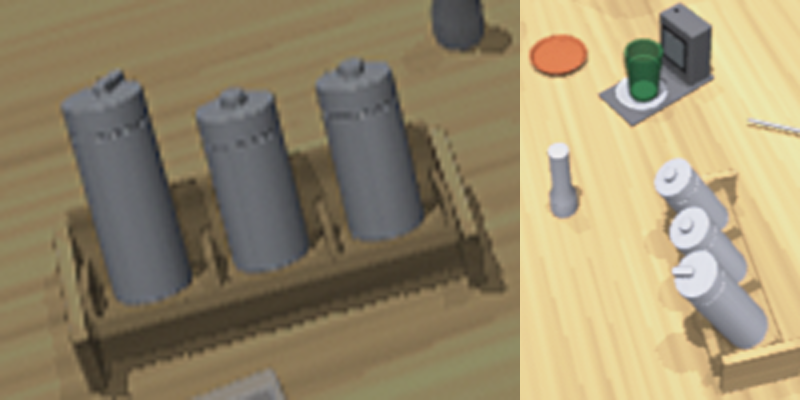

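The crop shows the lid rib on the tall canister pointing toward the robot side, roughly (-x, +y). The label is hidden beneath it. The reader's block lies beyond the plate, with its window facing the pot.

```bash
sed -i 's/(H<9)&(S>150)&(W\[...,2\]<25)&(W\[...,2\]>0)/((H<11)|(H>174))\&(S>135)\&(W[...,2]<28)\&(W[...,2]>-8)\&(W[...,1]<300)/' m.py; python3 m.py
python3 - <<'E'
import numpy as np,cv2
for n,(u,v) in (("scene",(305,195)),("side",(229,201))):
    z=np.load(n+"0.npz"); print(cv2.cvtColor(z["im"][v-1:v+1,u-1:u+1],cv2.COLOR_RGB2HSV).reshape(-1,3)[:2])
E
```

```text
scene table z -0.1
 saucer [450.8 265.1  12. ] (302.387451171875, 195.06781005859375) [502. 300.  18.] [395. 224.  -3.] 390
[[ 10 155 132]
 [ 10 150 131]]
[[ 10 159 225]
 [ 10 158 225]]Traceback (most recent call last):
  File "m.py", line 20, in <module>
    print(" pot n",len(P),"z",np.nanpercentile(P[:,2],[1,99]).round(),"xy range",P.min(0).round(),P.max(0).round(), "top",len(T),((T.max(0)+T.min(0))/2).round(1),fitc(T))
                                                                                                                                   ~~~~~^^^
    return umr_maximum(a, axis, None, out, keepdims, initial, where)
ValueError: zero-size array to reduction operation maximum which has no identity
```

```bash
sed -i 's/H<11/H<13/; s/S>135/S>125/; s/W\[...,1\]<300/W[...,1]<360/; s/P\[:,2\]>94/P[:,2]>85/' m.py; python3 m.py
```

```text
scene table z -0.1
 saucer [451.2 275.6  12. ] (305.22137451171875, 194.29278564453125) [503. 329.  20.] [389. 223.  -3.] 558
 pot n 126 z [20. 79.] xy range [578. 103.  18.] [604. 141.  86.] top 1 [603.  131.7  85.5] (array([301.49279655,  65.82939049]), np.float64(308.596281606981))
 pot px 274 287 223 236
  grey [197 184  13  29 270] [375. -81.  28.] [408. -48. 121.]
  grey [271 205  21  29 415] [539.  98.  37.] [603. 157. 105.]
  grey [291 215  32  43 939] [634. 124.  29.] [698. 218. 119.]
  grey [169 219  27  47 887] [ 515. -206.   44.] [ 603. -152.  150.]
  grey [ 105  222   33   60 1177] [ 485. -376.   45.] [ 591. -321.  174.]
  grey [139 226  29  48 917] [ 508. -291.   44.] [ 597. -236.  150.]
  grey [197 237  11  23  76] [ 534. -135.   61.] [ 624. -121.   71.]
  grey [  59  297  124  111 8388] [ 725. -540.   33.] [ 899. -291.  101.]
side table z -0.4
 saucer [447.6 271.9  12. ] (228.70127868652344, 200.71388244628906) [500. 329.  17.] [397. 220.  -2.] 420
 pot n 424 z [ 21. 103.] xy range [539.  92.  18.] [625. 199. 105.] top 156 [570.3 127.8  95.1] (array([568.71337405, 126.98572063]), np.float64(30.117351317826174))
 pot px 263 281 194 222
  grey [262 176  44  42 777] [540. 121.  29.] [694. 206. 117.]
  grey [224 243  14  31 317] [369. -83.  28.] [401. -56. 119.]
  grey [ 277  250   70   97 2712] [ 479. -403.   43.] [ 598. -156.  172.]
  grey [ 366  267  124  118 8162] [ 717. -548.   31.] [ 892. -297.   99.]
```

Run:
```python
from h import *
for n in("scene","side"):
    z=np.load(n+"0.npz"); im,d=z["im"],z["d"]; W=cloud(d,(z["K"],z["R"],z["t"]))
    X,Y,Z=W[...,0],W[...,1],W[...,2]; S=cv2.cvtColor(im,cv2.COLOR_RGB2HSV)[...,1]
    m=(Z>109)&(Z<122)&(X>600)&(X<740)&(Y>90)&(Y<260)
    r=cv2.minAreaRect(W[m][:,:2].astype(np.float32)); print(n,"block top",m.sum(),r)
    m=(Z>190)&(Z<258)&(X>250)&(X<900)&(Y>200)&(Y<700)&(S>90)
    P=W[m]; print("wood",P.min(0).round(),P.max(0).round())
    for x0 in range(250,850,50):
        q=P[(P[:,0]>=x0)&(P[:,0]<x0+50)]
        if len(q)>5: print(x0,np.percentile(q[:,1],[2,98]).round(),end=' ')
    print()
    # plate dark base: rack y axis: back-plate etc skip
```

```text
scene block top 397 ((656.87158203125, 172.98789978027344), (93.5479965209961, 90.17568969726562), 76.68596649169922)
wood [274. 432. 190.] [753. 700. 257.]
350 [627. 652.] 400 [571. 644.] 450 [510. 579.] 500 [444. 684.] 550 [435. 694.] 600 [438. 695.] 650 [442. 694.] 700 [446. 693.] 750 [448. 489.] 
side block top 244 ((659.2479248046875, 171.3187713623047), (53.36659240722656, 92.84878540039062), 20.36913299560547)
wood [286. 429. 190.] [748. 700. 255.]
350 [613. 645.] 400 [561. 619.] 450 [495. 564.] 500 [438. 695.] 550 [433. 695.] 600 [435. 688.] 650 [439. 691.] 700 [443. 691.]
```

```bash
cat > go.py <<'E'
# remaining tool-frame move (cm, rad) to target x y z [yaw of tool y, deg]
import sys; from h import *
o=robot.get_obs(); p=np.array(o["position"]); R=np.array(o["tool_rot"])
a=[float(v) for v in sys.argv[1:]]
print("t",round(o["t"],2),"pos",p.round(1),"yaw",round(np.degrees(np.arctan2(R[1,1],R[0,1])),2),"q6",round(o["qpos"][5],2),"gap",round(o["finger_gap"],3),"F",np.round(o["ft_force"],1),round(o["gripper_force"],1))
if a:
    print("tool d cm",(R.T@(np.array(a[:3])-p)/10).round(2))
if len(a)>3:
    e=(np.arctan2(R[1,1],R[0,1])-np.radians(a[3])+np.pi)%(2*np.pi)-np.pi; print("turn",round(e,3))
E
python3 -m creep '[[0,0,-5,0],[0,0,-5,0],[-3.8,-2.28,0,0],[-3.8,-2.28,0,0],[-3.8,-2.28,0,0]]' >/dev/null
for i in 1; do :; done
python3 -m creep '[[-3.8,-2.28,0,0],[-3.8,-2.28,0,0],[-3.8,-2.28,0,0],[-3.8,-2.28,0,0],[-3.8,-2.28,0,0]]' >/dev/null
python3 -m creep '[[-3.8,-2.28,0,0],[-3.8,-2.28,0,0],[-3.8,-2.28,0,0],[-3.8,-2.28,0,0],[0,0,0,-0.14]]'
python3 -m creep '[[0,0,0,-0.14],[0,0,0,-0.14],[0,0,0,-0.14],[0,0,0,-0.14],[0,0,0,-0.14]]'
python3 go.py 550 120 300 113
```

```text
t: 1.65
position: [563.7, 123.1, 330.9]
tool_rot: [[-0.956, 0.292, 0.001], [0.292, 0.956, -0.001], [-0.001, -0.001, -1.0]]
ft_force: [0.1, -0.6, 0.3]
finger_gap: 0.998
gripper_force: 0.0
t: 2.15
position: [561.2, 127.1, 331.0]
tool_rot: [[-0.916, -0.4, -0.001], [-0.4, 0.916, -0.0], [0.001, 0.0, -1.0]]
ft_force: [0.1, 0.5, -0.7]
finger_gap: 1.003
gripper_force: 0.0
t 2.15 pos [561.2 127.1 331. ] yaw 113.6 q6 -1.78 gap 1.003 F [ 0.1  0.5 -0.7] 0.0
tool d cm [ 1.31 -0.2   3.1 ]
turn 0.01
```

```bash
python3 -m creep '[[0,0,0,0],[0,0,0,0]]' >/dev/null
python3 - <<'E'
from h import *
im,d,c=snap("wrist","w1.png"); np.savez("w1.npz",im=im,d=d,K=c[0],R=c[1],t=c[2])
W=cloud(d,c); X,Y,Z=W[...,0],W[...,1],W[...,2]
print("table",np.nanmedian(Z[(abs(Z)<10)]))
m=(Z>109)&(Z<122)&(X>600)&(Y>90); r=cv2.minAreaRect(W[m][:,:2].astype(np.float32)); print("block",m.sum(),r)
H,S,V=cv2.split(cv2.cvtColor(im,cv2.COLOR_RGB2HSV))
m=(H>45)&(H<90)&(S>60)&(Z>92)&(Z<112); P=W[m]; h=cv2.convexHull(P[:,:2].astype(np.float32)); print("pot",m.sum(),np.percentile(P[:,2],[5,50,95]),cv2.minEnclosingCircle(h),cv2.fitEllipse(h))
E
```

```text
table 0.3706411803404865
block 3475 ((646.6339111328125, 281.1373291015625), (68.18399047851562, 320.5621337890625), 6.797651767730713)
pot 925 [ 94.58473175 101.82680989 103.29411912] ((588.6173095703125, 137.13514709472656), 53.590850830078125) ((586.0348510742188, 136.93450927734375), (69.18586730957031, 106.1435546875), 119.4170913696289)
```

View pics/w1.png

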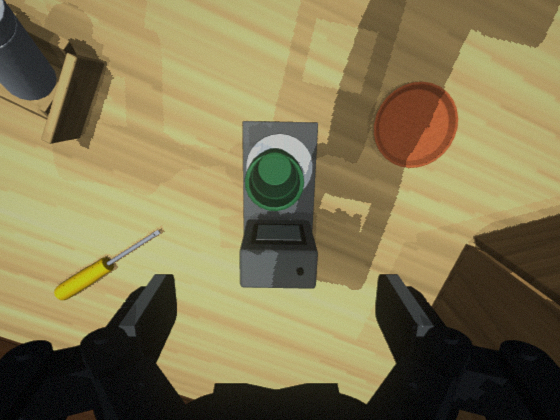

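The wrist picture shows the pot rim at about (275,180) on the round plate (280,165), the reader block at (280,255) with the base edges nearly vertical, and the saucer at (416,125).

```bash
cat > m2.py <<'E'
from h import *
def load(f):
    z=np.load(f); return z["im"],z["d"],(z["K"],z["R"],z["t"])
def rays(uv,zz,c):
    K,R,t=c; uv=np.atleast_2d(uv); r=np.c_[uv,np.ones(len(uv))]@np.linalg.inv(K).T@R; o=-R.T@t
    return o+r*((zz-o[2])/r[:,2])[:,None]
def circ(m,zz,c):
    cn=max(cv2.findContours(m.astype(np.uint8),0,1)[0],key=cv2.contourArea)
    cn=cv2.convexHull(cn)[:,0]
    P=rays(cn,zz,c)[:,:2].astype(np.float32); return cv2.minEnclosingCircle(P),cv2.fitEllipse(P)
E
python3 - <<'E'
from m2 import *
im,d,c=load("w1.npz"); W=cloud(d,c); X,Y,Z=W[...,0],W[...,1],W[...,2]
H,S,V=cv2.split(cv2.cvtColor(im,cv2.COLOR_RGB2HSV)); v,u=np.mgrid[:420,:560]
print("pot",circ((H>45)&(H<90)&(S>60)&(v<230)&(u>230)&(u<330),102,c))
print("saucer",circ(((H<11)|(H>174))&(S>125)&(v<180)&(u>360)&(u<470),14,c))
m=(abs(Z-115)<4)&(S<70)&(u>225)&(u<330)&(v>200); print("block top",m.sum(),cv2.minAreaRect(cv2.erode(m.astype(np.uint8),np.ones((3,3))).astype(bool).nonzero() and W[m][:,:2].astype(np.float32)))
m=(S<80)&(u>225)&(u<335)&(v>105)&(v<300)&(Z<60)&(V<140); ys,xs=m.nonzero()
# left and right base edges lines
m=m.astype(np.uint8); 
for side in(0,1):
    pts=[]
    for y in range(130,215,3):
        x=np.nonzero(m[y])[0]
        if len(x): pts.append((x[-1 if side else 0],y))
    P=rays(np.array(pts,float),3,c)[:,:2]; P=P.astype(np.float32); l=cv2.fitLine(P,cv2.DIST_HUBER,0,.01,.01).ravel(); print("edge",l,np.degrees(np.arctan2(l[1],l[0])))
w=(S<60)&(V>170)&(u>235)&(u<325)&(v>120)&(v<215); print("white px",w.sum()); print("plate",circ(w,12,c))
E
```

```text
pot (((568.2354125976562, 126.66068267822266), 34.66155242919922), ((568.8901977539062, 127.0036392211914), (64.14666748046875, 68.95160675048828), 111.96405792236328))
saucer (((448.5747985839844, 274.20098876953125), 53.6978759765625), ((448.42138671875, 274.22039794921875), (106.60295867919922, 106.90251159667969), 138.55059814453125))
block top 2938 ((659.8707885742188, 170.55311584472656), (50.05652618408203, 88.77836608886719), 21.94184684753418)
edge [9.3134075e-01 3.6414891e-01 5.9326660e+02 9.0175476e+01] 21.355213
edge [9.2858046e-01 3.7113106e-01 5.4393768e+02 1.7690015e+02] 21.785389
white px 960
plate (((560.8843994140625, 129.35458374023438), 42.94450378417969), ((560.8815307617188, 128.94784545898438), (70.87100219726562, 83.98700714111328), 32.57004928588867))
```

```bash
python3 go.py 568.5 127 62 111.7
```

```text
t 2.4 pos [561.3 127.2 331.2] yaw 113.08 q6 -1.77 gap 0.999 F [ 0.3 -0.1 -1.2] 0.0
tool d cm [-0.66 -0.3  26.92]
turn 0.024
```

```bash
python3 -m creep '[[-0.66,-0.3,0,0.024],[0,0,4,0],[0,0,4,0],[0,0,4,0],[0,0,4,0]]' >/dev/null
python3 -m creep '[[0,0,3,0],[0,0,2,0],[0,0,0,0]]' >/dev/null; python3 go.py 568.5 127 62 111.7
```

```text
t 3.2 pos [567.  126.6 118.3] yaw 111.77 q6 -1.75 gap 0.997 F [-0.3 -0.4 -0.3] 0.0
tool d cm [-0.18 -0.02  5.62]
turn 0.001
```

```bash
python3 -m creep '[[-0.18,0,2,0],[0,0,2,0],[0,0,1.6,0],[0,0,0,0]]' >/dev/null; python3 go.py 568.5 127 62
python3 -m creep '[[0,0,0,0],[0,0,0,0],[0,0,0,0],[0,0,0,0],[0,0,0,0]]' 0.5 30 | grep -E "gap|grip"
python3 -m creep '[[0,0,0,0],[0,0,0,0],[0,0,0,0]]' | grep -E "gap|grip|force"
```

```text
t 3.6 pos [569.6 127.5  64.1] yaw 111.85 q6 -1.75 gap 1.001 F [ 0.1 -0.1  0.2] 0.0
tool d cm [ 0.12 -0.01  0.21]
finger_gap: 0.773
gripper_force: 34.4
ft_force: [-1.1, 0.5, 6.5]
finger_gap: 0.775
gripper_force: 34.4
```

```bash
python3 -m creep '[[0,0,-2,0],[0,0,-3,0],[0,0,-3,0],[0,0,0,0]]' - 40| grep -E "gap|force"; python3 go.py 448.5 274.2 100
```

```text
ft_force: [0.7, 0.1, -2.9]
finger_gap: 0.772
gripper_force: 45.5
t 4.8 pos [572.8 128.1 149.2] yaw 111.89 q6 -1.75 gap 0.772 F [ 0.7  0.1 -2.9] 45.5
tool d cm [ 6.12 18.19  4.85]
```

```bash
python3 -m creep '[[0.8,2.2,0,0],[1.22,3.64,0,0],[1.22,3.64,0,0],[1.22,3.64,0,0],[1.22,3.64,0,0]]' >/dev/null;python3 -m creep '[[0.44,1.43,0,0],[0,0,0,0],[0,0,0,0]]' | grep -E "gap|force"; python3 go.py 448.5 274.2 100
python3 - <<'E'
from m2 import *
im,d,c=snap("wrist","w2.png"); W=cloud(d,c); Z=W[...,2]
H,S,V=cv2.split(cv2.cvtColor(im,cv2.COLOR_RGB2HSV))
m=(H>45)&(H<90)&(S>60); P=W[m]; zt=np.nanpercentile(P[:,2],97); print("top z",zt,np.nanpercentile(P[:,2],[2,50,97]),m.sum())
print("pot",circ(m,zt,c))
E
```

```text
ft_force: [-0.6, -0.2, -2.4]
finger_gap: 0.768
gripper_force: 45.7
t 5.6 pos [445.8 273.3 144.9] yaw 111.95 q6 -1.43 gap 0.768 F [-0.6 -0.2 -2.4] 45.7
tool d cm [-0.28 -0.02  4.49]
top z 227.16065071268235 [ 97.3173982  169.97587291 227.16065071] 30405
pot (((410.6284484863281, 257.67572021484375), 23.724504470825195), ((411.18621826171875, 258.7695007324219), (36.461971282958984, 46.58137130737305), 101.78968811035156))
```

View pics/w2.png

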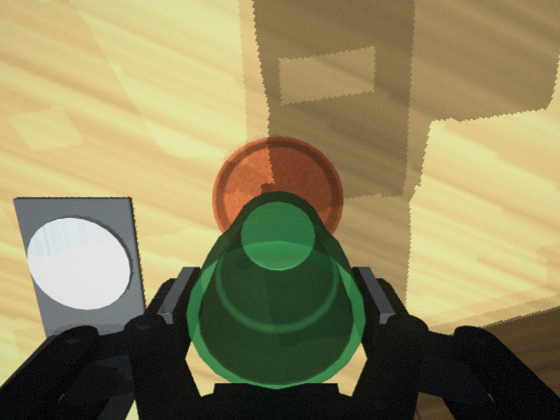

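The picture shows the pot held upright between the fingers at (278,290) over the saucer (278,190). The round plate is now clear and fully visible at (80,262).

```bash
python3 -m creep '[[-0.28,0,3,0],[0,0,2.5,0],[0,0,1.5,0],[0,0,0.8,0],[0,0,0,0]]' | grep force; python3 go.py 448.5 274.2 58
python3 - <<'E'
from m2 import *
im=cv2.imread("pics/w2.png")[:,:,::-1]; H,S,V=cv2.split(cv2.cvtColor(np.ascontiguousarray(im),cv2.COLOR_RGB2HSV))
v,u=np.mgrid[:420,:560]; w=(S<60)&(V>170)&(u<150)&(v>200)&(v<320)
cn=max(cv2.findContours(w.astype(np.uint8),0,1)[0],key=cv2.contourArea); print("plate px",cv2.fitEllipse(cn))
im,d,c=snap("wrist","w3.png"); H,S,V=cv2.split(cv2.cvtColor(im,cv2.COLOR_RGB2HSV))
E
```

```text
ft_force: [0.2, -0.1, -2.1]
gripper_force: 45.7
t 6.15 pos [448.5 273.6  66.4] yaw 111.82 q6 -1.43 gap 0.774 F [ 0.2 -0.1 -2.1] 45.7
tool d cm [-0.02  0.05  0.84]
plate px ((78.01619720458984, 263.36376953125), (86.00753021240234, 105.93383026123047), 117.81426239013672)
```

```bash
python3 -m creep '[[0,0.05,0.3,0],[0,0,0.3,0],[0,0,0.2,0],[0,0,0,0]]' | grep -E "force|pos"; python3 -m creep '[[0,0,0.1,0],[0,0,0.1,0],[0,0,0,0]]' | grep -E "force|pos"
```

```text
position: [448.9, 275.6, 60.7]
ft_force: [-0.7, -1.0, 8.3]
gripper_force: 46.6
position: [449.2, 276.0, 60.4]
ft_force: [-6.4, -2.3, 28.2]
gripper_force: 48.2
```

Contact with the saucer's floor (28 N). I'll ease off and open.

```bash
python3 -m creep '[[0,0,-0.15,0],[0,0,0,0]]' | grep -E "force|pos"; python3 -m creep '[[0,0,0,0],[0,0,0,0],[0,0,0,0],[0,0,0,0]]' 1 20 | grep -E "force|pos|gap";  python3 -m creep '[[0,0,-1,0],[0,0,-3,0],[0,0,-4,0],[0,0,-4,0],[0,0,-4,0]]' | grep -E "force|pos"
python3 -m creep '[[0,0,-4,0],[0,0,-4,0],[0,0,-3,0],[0,0,0,0]]' | grep pos
python3 - <<'E'
from m2 import *
im,d,c=snap("wrist","w4.png"); np.savez("w4.npz",im=im,d=d,K=c[0],R=c[1],t=c[2]); H,S,V=cv2.split(cv2.cvtColor(im,cv2.COLOR_RGB2HSV)); W=cloud(d,c)
v,u=np.mgrid[:420,:560]
m=(H>45)&(H<90)&(S>60); print("pot",circ(m,96,c), np.nanpercentile(W[m][:,2],[2,50,98]))
w=((S<60)&(V>170)&(u<200)).astype(np.uint8); cn=max(cv2.findContours(w,0,1)[0],key=cv2.contourArea); print(cv2.boundingRect(cn)); print("plate",circ(w,12,c))
E
python3 go.py
```

```text
position: [449.0, 275.9, 60.5]
ft_force: [-3.0, -0.4, 14.3]
gripper_force: 47.0
position: [448.1, 275.1, 58.6]
ft_force: [0.0, 0.4, -0.2]
finger_gap: 1.004
gripper_force: 0.0
position: [447.9, 275.0, 220.9]
ft_force: [0.4, -0.7, 0.8]
gripper_force: 0.0
position: [450.0, 276.2, 334.3]
pot (((446.6792907714844, 274.4267578125), 33.151641845703125), ((447.0274353027344, 274.69171142578125), (63.543434143066406, 66.08297729492188), 109.88957977294922)) [ 11.40325927 399.64473759 422.29350157]
(119, 167, 64, 61)
plate (((567.1395263671875, 133.01358032226562), 44.338470458984375), ((567.1116943359375, 133.02725219726562), (88.207763671875, 88.38567352294922), 11.550357818603516))
t 8.45 pos [448.9 275.6 331.6] yaw 111.9 q6 -1.42 gap 0.998 F [ 0.7 -0.6  0.2] 0.0
```

View pics/w4.png

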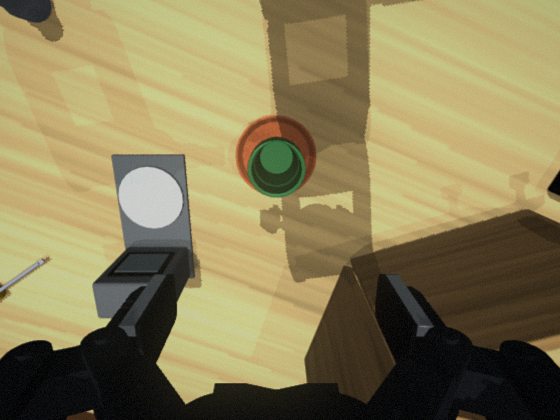

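The pot stands in the saucer, its rim at (276,167) in the picture and centred near (447,274). The plate is empty at (151,198). Next, over to the canister.

```bash
python3 -m creep '[[0,0,0,0.127],[0,0,0,0.127],[0,0,0,0.127],[0,-2,0,0],[-0.2,-4.2,0,0]]' >/dev/null
python3 -m creep '[[-0.2,-4.2,0,0],[-0.2,-4.2,0,0],[-0.2,-4.2,0,0],[-0.2,-4.2,0,0],[-0.2,-4.2,0,0]]' >/dev/null
python3 -m creep '[[-0.2,-4.2,0,0],[-0.2,-4.2,0,0],[-0.2,-4.2,0,0],[-0.2,-4.2,0,0],[-0.2,-4.2,0,0]]' >/dev/null
python3 -m creep '[[0,-4.2,0,0],[0,-4.2,0,0],[0,-4.2,0,0],[0,0,0,0],[0,0,0,0]]' >/dev/null
python3 go.py 480 -345 330 90
python3 - <<'E'
from m2 import *
im,d,c=snap("wrist","w5.png"); np.savez("w5.npz",im=im,d=d,K=c[0],R=c[1],t=c[2])
E
```

```text
t 10.45 pos [ 469.8 -333.   327.1] yaw 89.96 q6 -2.21 gap 1.002 F [-0.2  0.9  0.2] 0.0
tool d cm [-1.02 -1.2  -0.3 ]
turn -0.001
```

View pics/w5.png

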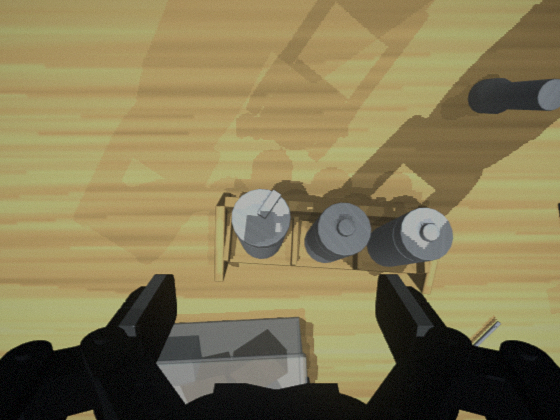

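The picture shows the tall canister's lid at (261,217), with its rib running from there to (278,193). The two short ones are at (345,225) and (425,232), the row slightly rotated.

Run:
```python
from m2 import *
im,d,c=load("w5.npz"); W=cloud(d,c); v,u=np.mgrid[:420,:560]; Z=W[...,2]
cents=[]
for (a,b,r) in((261,217,33),(345,227,31),(426,234,31)):
    m=((u-a)**2+(v-b)**2<r*r)&(Z>90); P=W[m]
    core=P[Z[m]>0]
    Q=W[((u-a)**2+(v-b)**2<18**2)&(Z>90)]
    for k in range(6):
        s=np.linalg.lstsq(np.c_[Q[:,:2],np.ones(len(Q))],Q[:,2],rcond=None)[0]
        res=P[:,2]-P[:,:2]@s[:2]-s[2]; Q=P[abs(res)<(6,4,3,2.5,2.5,2.5)[k]]
    n=np.r_[-s[:2],1]; n/=np.linalg.norm(n)
    e1=np.array([n[2],0,-n[0]]); e1/=np.linalg.norm(e1); e2=np.cross(n,e1); o=Q.mean(0)
    q=np.c_[(Q-o)@e1,(Q-o)@e2].astype(np.float32); (cc,rr)=cv2.minEnclosingCircle(cv2.convexHull(q)); el=cv2.fitEllipse(cv2.convexHull(q))
    C=o+cc[0]*e1+cc[1]*e2; C2=o+el[0][0]*e1+el[0][1]*e2; cents.append(C2)
    h=(P-o)@n; rib=P[(h>4)&(h<14)]
    print("n",n.round(3),"tilt",np.degrees(np.arccos(n[2])).round(1),"az",np.degrees(np.arctan2(n[1],n[0])).round(1),"C",C.round(1),rr,C2.round(1),np.round(el[1],1),"rib",len(rib))
    if len(rib)>10 :
        t=rib-C2; x=t@e1; y=t@e2; print(" rib mean",x.mean(),y.mean(),"ang e1/e2",np.degrees(np.arctan2(y.mean(),x.mean())), "axis",cv2.fitLine(np.c_[x,y].astype(np.float32),2,0,.01,.01).ravel().round(2))
        print(" min/max", x.min(),x.max(),y.min(),y.max())
c=np.array(cents); print("row dir from shorts",np.degrees(np.arctan2(*(c[2]-c[1])[[1,0]])), np.linalg.norm(c[2]-c[1]))
```

```text
n [-0.493  0.034  0.869] tilt 29.6 az 176.0 C [ 495.4 -348.4  164.5] 27.827987670898438 [ 495.5 -348.5  164.5] [54.9 55.1] rib 288
 rib mean -10.794724759091425 7.433194948786697 ang e1/e2 145.4488910269241 axis [  0.83  -0.56 -10.79   7.43]
 min/max -24.087001280060317 1.7039294712449986 -2.8191830773812474 17.4014806037126
n [-0.494  0.036  0.869] tilt 29.7 az 175.9 C [ 516.7 -264.5  138.6] 27.86960220336914 [ 516.7 -264.5  138.6] [55.  55.1] rib 253
 rib mean 0.3467447600322455 -0.5279069115172851 ang e1/e2 -56.701915659854066 axis [ 0.47 -0.88  0.35 -0.53]
 min/max -9.11023733789331 8.449083554343012 -8.698342557655106 8.448407048961878
n [-0.496  0.034  0.867] tilt 29.8 az 176.0 C [ 522.6 -179.1  138.5] 28.039318084716797 [ 522.5 -179.2  138.4] [54.9 55.8] rib 265
 rib mean 0.26483861664245445 -1.184142303940115 ang e1/e2 -77.39302076166618 axis [ 0.2  -0.98  0.26 -1.18]
 min/max -8.517876142393876 8.671479315810735 -9.200505631895284 8.21784777453122
row dir from shorts 86.11282981543103 85.44492504672343
```

```bash
python3 -m creep '[[0,0,0,0.068],[0,0,0,0]]' 0.8 25 >/dev/null; python3 go.py 506.5 -349.3 250 86.1
```

```text
t 10.7 pos [ 470.7 -331.4  328.4] yaw 86.21 q6 -2.14 gap 0.803 F [ 0.  -0.  -0.8] 0.0
tool d cm [-3.7  -1.56  7.84]
turn 0.002
```

```bash
python3 -m creep '[[-2,-0.8,2,0],[-1.7,-0.76,2,0],[0,0,2,0],[0,0,1.8,0],[0,0,0,0]]' >/dev/null; python3 -m creep '[[0,0,0,0]]' >/dev/null; python3 go.py 506.5 -349.3 121 86.1
```

```text
t 11.3 pos [ 506.9 -350.1  251. ] yaw 86.28 q6 -2.13 gap 0.8 F [-0.9  0.   0.7] 0.0
tool d cm [ 0.04  0.07 13.  ]
turn 0.003
```

```bash
python3 -m creep '[[0,0.05,2,0],[0,0,2.5,0],[0,0,2.5,0],[0,0,1,0],[0,0,0,0]]' | grep -E "ft|pos"; python3 -m creep '[[0,0,2,0],[0,0,2,0],[0,0,0.8,0],[0,0,0,0]]' | grep -E "ft|pos"; python3 go.py 506.5 -349.3 121 86.1
```

```text
position: [506.6, -349.9, 170.6]
ft_force: [0.2, 0.0, 0.2]
position: [506.9, -350.4, 123.1]
ft_force: [-0.1, -1.1, -0.4]
t 12.2 pos [ 506.9 -350.4  123.1] yaw 86.18 q6 -2.13 gap 0.805 F [-0.1 -1.1 -0.4] 0.0
tool d cm [0.05 0.1  0.21]
turn 0.001
```

```bash
python3 -m creep '[[0,0.1,0.2,0],[0,0,0,0],[0,0,0,0],[0,0,0,0],[0,0,0,0]]' 0.4 25 | grep -E "ft|pos|g"; python3 -m creep '[[0,0,0,0],[0,0,0,0]]' | grep -E "ft|pos|g"
```

```text
position: [507.7, -349.8, 122.4]
ft_force: [-0.9, 0.2, 6.5]
finger_gap: 0.648
gripper_force: 26.5
position: [507.7, -349.8, 122.4]
ft_force: [-1.7, 0.4, 6.4]
finger_gap: 0.65
gripper_force: 26.5
```

```bash
python3 -m creep '[[0.5,0,-0.87,0],[0.75,0,-1.3,0],[0.75,0,-1.3,0],[0.75,0,-1.3,0],[0.75,0,-1.3,0]]' | grep -E "ft|pos|g"; python3 -m creep '[[0.5,0,-2,0],[0,0,-3,0],[0,0,-3,0],[0,0,-3,0],[0,0,0,0]]' | grep -E "ft|pos|g"
python3 - <<'E'
from h import *
im,d,c=snap("side","s6.png")
im2,d,c=snap("wrist","w6.png"); np.savez("w6.npz",im=im2,d=d,K=c[0],R=c[1],t=c[2])
cv2.imwrite("pics/c6.png",np.hstack([im2[:,:,::-1][:, :], cv2.resize(im[150:360,220:380][:,:,::-1],(240,315))[:315].repeat(1,0) if 0 else cv2.copyMakeBorder(cv2.resize(im[150:360,220:380,::-1],(240,315)),0,105,0,0,0)]))
E
```

```text
position: [470.6, -346.8, 182.8]
ft_force: [0.7, 0.8, -2.8]
finger_gap: 0.652
gripper_force: 27.3
position: [467.8, -348.0, 296.6]
ft_force: [1.0, -0.2, -1.6]
finger_gap: 0.651
gripper_force: 27.4
```

View pics/c6.png

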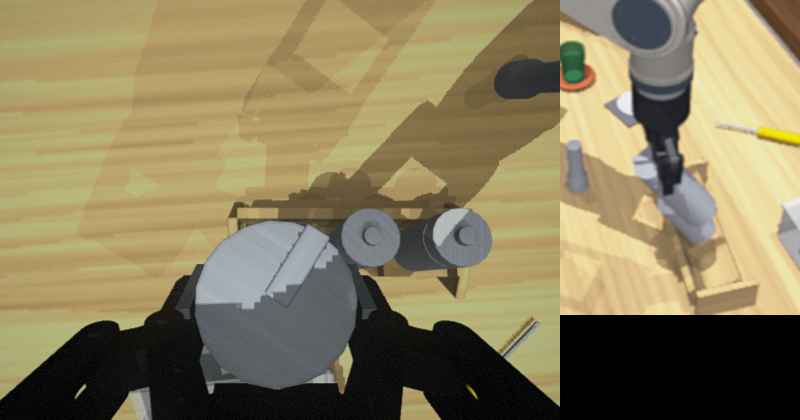

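The canister is held with its lean preserved: lid at (276,300), rib toward (318,238). I'll right it by pushing its base gently against the plain left side of the fixed reader block, away from the window.

```bash
cat > lid.py <<'E'
from m2 import *
def lid(im,d,c,p,R):
    W=cloud(d,c); v,u=np.mgrid[:420,:560]
    S=cv2.cvtColor(im,cv2.COLOR_RGB2HSV)[...,1]
    T=(W-p)@R   # tool frame
    m=(d>0)&(np.hypot(T[...,0],T[...,1])<48)&(T[...,2]>-72)&(T[...,2]<-18)&(S<60)
    P=W[m]; Q=P
    for th in (8,5,3,2,2,2):
        s=np.linalg.lstsq(np.c_[Q[:,:2],np.ones(len(Q))],Q[:,2],rcond=None)[0]
        Q=P[abs(P[:,2]-P[:,:2]@s[:2]-s[2])<th]
    n=np.r_[-s[:2],1]; n/=np.linalg.norm(n); o=Q.mean(0)
    # frame obtained by the least rotation of the world axes onto n
    k=np.cross([0,0,1],n); sn=np.linalg.norm(k); M=cv2.Rodrigues(k/max(sn,1e-9)*np.arcsin(sn))[0]; e1,e2=M[:,0],M[:,1]
    q=np.c_[(Q-o)@e1,(Q-o)@e2].astype(np.float32); el=cv2.fitEllipse(cv2.convexHull(q)); C=o+el[0][0]*e1+el[0][1]*e2
    h=(P-o)@n; rb=P[(h>4.5)&(h<12)]-C; f=cv2.fitLine(np.c_[rb@e1,rb@e2].astype(np.float32),2,0,.01,.01).ravel()
    mx,my=(rb@e1).mean(),(rb@e2).mean()
    if f[0]*mx+f[1]*my<0: f=-f
    print("n",n.round(3),"tilt",np.degrees(np.arccos(n[2])).round(1),"lean az",np.degrees(np.arctan2(n[1],n[0])).round(1),"C",C.round(1),"C-tcp",(C-p).round(1),"ell",np.round(el[1],1),"rib az mean",np.degrees(np.arctan2(my,mx)).round(1),"line",np.degrees(np.arctan2(f[1],f[0])).round(1),len(rb),len(Q))
if __name__=="__main__":
    o=robot.get_obs(); im,d,c=snap("wrist"); lid(im,d,c,np.array(o["position"]),np.array(o["tool_rot"]))
E
python3 lid.py; python3 go.py 602.5 314.6 297 21.7
```

```text
n [-0.507  0.026  0.862] tilt 30.5 lean az 177.1 C [ 454.8 -339.   334.7] C-tcp [-11.3   7.5  42.7] ell [ 54.9 102.2] rib az mean -92.6 line -89.9 4923 19114
t 14.05 pos [ 465.8 -346.2  290.8] yaw 86.16 q6 -2.16 gap 0.652 F [ 0.4 -0.4 -2.9] 27.3
tool d cm [-9.22 66.84 -0.58]
turn 1.125
```

```bash
sed -i 's/S=cv2.cvtColor(im,cv2.COLOR_RGB2HSV)\[...,1\]/S,V=cv2.split(cv2.cvtColor(im,cv2.COLOR_RGB2HSV))[1:]/; s/(S<60)$/(S<60)\&(V>70)/' lid.py
python3 -m creep '[[0,0,0,0.07],[0,0,0,0.1405],[0,0,0,0.1405],[0,0,0,0.1405],[0,0,0,0.1405]]' >/dev/null
python3 -m creep '[[0,0,0,0.1405],[0,0,0,0.1405],[0,0,0,0.1405],[0,0,0,0.07],[0,0,0,0]]' >/dev/null
python3 go.py 602.5 314.6 297 21.7; python3 lid.py
```

```text
t 15.05 pos [ 465.9 -345.9  289.5] yaw 21.77 q6 -1.04 gap 0.648 F [-0.7 -0.5 -1.5] 27.4
tool d cm [56.28 37.19 -0.64]
turn 0.001
n [-0.192  0.467  0.863] tilt 30.3 lean az 112.4 C [ 460.9 -334.   331. ] C-tcp [-4.9 11.9 41.6] ell [53.6 61.1] rib az mean 80.0 line 79.5 2327 18878
```

```bash
python3 -m creep '[[1.9,1.24,-0.2,0],[3.76,2.48,0,0],[3.76,2.48,0,0],[3.76,2.48,0,0],[3.76,2.48,0,0]]' >/dev/null
python3 -m creep '[[3.76,2.48,0,0],[3.76,2.48,0,0],[3.76,2.48,0,0],[3.76,2.48,0,0],[3.76,2.48,0,0]]' >/dev/null
python3 -m creep '[[3.76,2.48,0,0],[3.76,2.48,0,0],[3.76,2.48,0,0],[3.76,2.48,0,0],[1.9,1.24,0,0]]' >/dev/null
python3 -m creep '[[0,0,0,0],[0,0,0,0]]' >/dev/null
python3 go.py 602.5 314.6 140 21.7
```

```text
t 16.8 pos [593.  271.4 292.3] yaw 21.95 q6 0.03 gap 0.644 F [ 1.1  0.1 -2.4] 27.7
tool d cm [ 3.66  2.53 15.22]
turn 0.004
```

```bash
python3 -m creep '[[2,1.3,0,0],[1.66,1.23,1,0],[0,0,3,0],[0,0,3.5,0],[0,0,3.5,0]]' >/dev/null
python3 -m creep '[[0,0,3,0],[0,0,1.2,0],[0,0,0,0]]' |grep ft; python3 go.py 602.5 314.6 140 21.7; python3 lid.py
```

```text
ft_force: [-0.2, -0.1, -2.5]
t 17.6 pos [602.4 313.8 139. ] yaw 21.79 q6 0.08 gap 0.643 F [-0.2 -0.1 -2.5] 27.8
tool d cm [ 0.07  0.04 -0.1 ]
turn 0.002
n [-0.189  0.462  0.866] tilt 30.0 lean az 112.2 C [593.4 323.  181.2] C-tcp [-9.   9.3 42.1] ell [53.8 76.2] rib az mean 68.5 line 77.9 2338 18903
```

```bash
python3 -m creep '[[-1,0,0,0],[-1,0,0,0],[-1,0,0,0],[-1,0,0,0],[0,0,0,0]]' - 20 |grep -E "for|pos"; python3 lid.py; python3 -m creep '[[-0.8,0,0,0],[-0.8,0,0,0],[-0.8,0,0,0],[0,0,0,0]]' |grep -E "for|pos"; python3 lid.py
```

```text
position: [619.3, 276.1, 142.1]
ft_force: [-0.3, 0.9, -2.3]
gripper_force: 26.7
n [-0.135  0.334  0.933] tilt 21.1 lean az 111.9 C [610.3 283.9 185.3] C-tcp [-9.   7.7 43.1] ell [53.3 77.9] rib az mean 66.6 line 74.9 2478 18444
position: [627.7, 254.2, 141.4]
ft_force: [-0.1, 1.4, -2.2]
gripper_force: 27.9
n [-0.066  0.168  0.984] tilt 10.4 lean az 111.6 C [619.5 260.8 185.4] C-tcp [-8.2  6.5 43.9] ell [53.9 77.7] rib az mean 66.8 line 74.6 2565 17425
```

```bash
python3 -m creep '[[-0.8,0,0,0],[-0.7,0,0,0],[-0.2,0,0,0],[0,0,0,0]]' |grep -E "for|pos"; python3 lid.py; python3 -m creep '[[-0.2,0,0,0],[-0.1,0,0,0],[0,0,0,0]]' |grep -E "for|pos"; python3 lid.py
```

```text
position: [633.8, 239.1, 141.5]
ft_force: [0.0, 0.7, -3.0]
gripper_force: 28.3
n [-0.022  0.055  0.998] tilt 3.4 lean az 111.7 C [628.6 246.2 185.9] C-tcp [-5.2  7.1 44.4] ell [53.7 68.1] rib az mean 73.8 line 78.0 2609 16271
position: [634.7, 236.8, 141.6]
ft_force: [-0.5, 2.0, -1.6]
gripper_force: 28.3
n [-0.015  0.038  0.999] tilt 2.3 lean az 111.3 C [629.9 243.6 186. ] C-tcp [-4.9  6.8 44.4] ell [53.5 70.7] rib az mean 75.1 line 78.4 2621 16061
```

```bash
python3 -m creep '[[-0.3,0,0,0],[-0.1,0,0,0],[0,0,0,0]]' |grep -E "for|pos"; python3 lid.py; python3 -m creep '[[-0.1,0,0,0],[0,0,0,0]]' |grep -E "for|pos"; python3 lid.py
```

```text
position: [636.3, 232.9, 141.5]
ft_force: [-1.1, 1.5, -2.1]
gripper_force: 28.3
n [-0.003  0.01   1.   ] tilt 0.6 lean az 109.4 C [630.8 239.  186.1] C-tcp [-5.5  6.1 44.6] ell [54.1 67.5] rib az mean 72.8 line 78.7 2599 15707
position: [636.6, 232.2, 141.5]
ft_force: [-0.4, 1.7, -1.3]
gripper_force: 28.3
n [-0.001  0.004  1.   ] tilt 0.2 lean az 110.1 C [630.4 237.6 186.1] C-tcp [-6.2  5.5 44.6] ell [54.6 69.5] rib az mean 71.0 line 78.5 2618 15627
```

```bash
cat > lid2.py <<'E'
from m2 import *
o=robot.get_obs(); im,d,c=snap("wrist"); p=np.array(o["position"]); 
W=cloud(d,c); T=(W-p)@np.array(o["tool_rot"])
import sys
zl=p[2]+44.6 if len(sys.argv)<2 else float(sys.argv[1])
def comp(m,k):
    m=cv2.morphologyEx(m.astype(np.uint8),cv2.MORPH_OPEN,np.ones((k,k))); n,l,s,_=cv2.connectedComponentsWithStats(m); return l==1+np.argmax(s[1:,4])
near=(np.hypot(T[...,0],T[...,1])<50)&(d>0) if len(sys.argv)<2 else (d>0)
V=im.max(2)
lid=comp(near&(abs(W[...,2]-zl)<3)&(V>70),9); rib=comp(near&(abs(W[...,2]-zl-8)<2.5)&(V>70),3)
P=W[lid|rib]; h=cv2.convexHull(W[lid][:,:2].astype(np.float32)); el=cv2.fitEllipse(h); ec=cv2.minEnclosingCircle(h)
r=W[rib][:,:2].astype(np.float32); b=cv2.minAreaRect(r); f=cv2.fitLine(r,2,0,.01,.01).ravel()
bp=cv2.boxPoints(b); e=max((bp[1]-bp[0],bp[2]-bp[1]),key=np.linalg.norm); C=np.array(ec[0]); 
az=lambda v:np.degrees(np.arctan2(v[1],v[0])).round(1)
sg=lambda v:v*np.sign(v@(np.array(b[0])-C))
print("lid z",np.median(W[lid][:,2]).round(1),"circle",np.round(ec[0],1),round(ec[1],1),"ell",np.round(el[0],1),np.round(el[1],1),"tcp",p.round(1),"d tool",((np.r_[C,0]-p)@np.array(o["tool_rot"])).round(1))
print("rib box",np.round(b[1],1),"az box",az(sg(e)),"line",az(sg(f[:2])),"from centre",az(np.array(b[0])-C),len(r))
E
python3 -m creep '[[1,0,0,0],[2,0,0,0],[2,0,0,0],[1,0,-2,0],[0,0,0,0]]' |grep -E "for|pos"; python3 lid2.py; python3 go.py 567.1 133 180 -37
```

```text
position: [614.5, 291.4, 163.7]
ft_force: [1.2, 0.1, -1.5]
gripper_force: 28.2
lid z 208.3 circle [611.6 298.2] 28.2 ell [611.3 298.3] [54.8 55.9] tcp [614.5 291.4 163.7] d tool [  7.4  -0.9 163.7]
rib box [27.4  9.5] az box 78.8 line 78.6 from centre 81.4 2428
t 20.6 pos [614.4 290.1 162.7] yaw 21.95 q6 0.04 gap 0.649 F [-0.1  0.  -2.8] 28.2
tool d cm [-12.8  -10.26  -1.76]
turn 1.029
```

```bash
python3 -m creep '[[0,0,-3,0],[0,0,-4,0],[0,0,-2,0.1],[0,0,0,0.14],[0,0,0,0.14]]' >/dev/null
python3 -m creep '[[0,0,0,0.14],[0,0,0,0.14],[0,0,0,0.14],[0,0,0,0.14],[0,0,0,0.06]]' >/dev/null;  python3 -m creep '[[0,0,0,0],[0,0,0,0]]' |grep -E "for|pos"; python3 lid2.py; python3 go.py 567.1 133 250 -37
```

```text
position: [614.1, 287.7, 250.8]
ft_force: [0.9, 0.1, -2.1]
gripper_force: 28.2
lid z 295.4 circle [619.4 293.8] 28.1 ell [619.3 293.8] [55.2 55.7] tcp [614.1 287.7 250.8] d tool [  8.2   0.8 250.8]
rib box [27.2  9.6] az box 22.2 line 21.2 from centre 23.4 2410
t 21.85 pos [614.2 287.7 251. ] yaw -35.41 q6 1.04 gap 0.646 F [-0.  -0.4 -3. ] 28.2
tool d cm [-15.34   5.13   0.11]
turn 0.028
```

```bash
python3 -m creep '[[-2,0.63,0,0.005],[-3.54,1.1,0,0.005],[-3.53,1.1,0,0],[-3.53,1.1,0,0],[-3.54,1.12,0,0]]' >/dev/null;  python3 -m creep '[[0,0,0,0],[0,0,3,0],[0,0,4,0],[0,0,3,0],[0,0,0,0]]' |grep -E "for|pos"; python3 -m creep '[[0,0,0,0],[0,0,0,0]]' |grep -E "for|pos"; python3 lid2.py; python3 go.py
```

```text
position: [557.7, 127.2, 147.7]
ft_force: [-0.7, -0.2, -2.2]
gripper_force: 28.2
position: [562.0, 128.0, 153.4]
ft_force: [-0.1, -0.4, -1.0]
gripper_force: 28.2
lid z 197.9 circle [567.  134.1] 28.1 ell [567.1 134.1] [55.1 55.8] tcp [562.  128.  153.4] d tool [  7.4   0.2 153.4]
rib box [27.4  9.6] az box 21.5 line 20.3 from centre 22.5 2400
t 23.1 pos [562.  128.  153.5] yaw -36.04 q6 0.83 gap 0.651 F [-0.  -0.1 -1.5] 28.2
```

```bash
python3 -m creep '[[0,0,1.5,0],[0,0,1,0],[0,0,0.5,0],[0,0,0,0],[0,0,0,0]]' |grep -E "for|pos"; python3 -m creep '[[0,0,0.3,0],[0,0,0.2,0],[0,0,0,0]]' |grep -E "for|pos";python3 -m creep '[[0,0,0,0],[0,0,0,0]]' |grep -E "for|pos"; python3 lid2.py
```

```text
position: [560.5, 127.5, 121.3]
ft_force: [-0.0, 0.2, -1.5]
gripper_force: 28.3
position: [561.9, 127.8, 118.4]
ft_force: [-1.6, 0.0, 10.2]
gripper_force: 29.5
position: [561.8, 127.8, 118.4]
ft_force: [-2.5, -1.5, 11.2]
gripper_force: 29.5
lid z 163.2 circle [567.1 133.8] 28.1 ell [567.1 133.8] [55.1 55.4] tcp [561.8 127.8 118.4] d tool [  7.7   0.4 118.5]
rib box [27.4  9.5] az box 21.6 line 20.2 from centre 22.9 2393
```

```bash
python3 -m creep '[[0,0,-0.05,0],[0,0,0,0],[0,0,0,0],[0,0,0,0],[0,0,0,0]]' 0.95 20 |grep -E "for|pos|gap"; python3 -m creep '[[0,0,-1,0],[0,0,-3,0],[0,0,-4,0],[0,0,-4,0],[0,0,-4,0]]' >/dev/null; python3 -m creep '[[3,0,-3,0],[3,0,0,0],[2,0,0,0],[0,0,0,0],[0,0,0,0]]' |grep -E "for|pos"
python3 - <<'E'
from h import *
a=snap("scene","f1.png")[0]; b=snap("side","f2.png")[0]; w,d,c=snap("wrist","f3.png"); np.savez("f3.npz",im=w,d=d,K=c[0],R=c[1],t=c[2])
cv2.imwrite("pics/fin.png",np.hstack([cv2.resize(w,(440,330)),cv2.resize(b[150:300,160:320],(352,330))])[:,:,::-1])
E
python3 lid2.py 162
```

```text
position: [560.4, 127.5, 116.8]
ft_force: [-0.9, -0.2, -0.1]
finger_gap: 0.952
gripper_force: 0.0
position: [607.1, 192.1, 307.0]
ft_force: [0.1, 0.9, -0.4]
gripper_force: 0.0
lid z 162.3 circle [562.6 128.7] 27.9 ell [562.1 128.9] [52.9 55.5] tcp [607.  191.3 307. ] d tool [-76.5   1.2 307.1]
rib box [26.6  9.6] az box 21.4 line 21.1 from centre 19.5 289
```

View pics/fin.png

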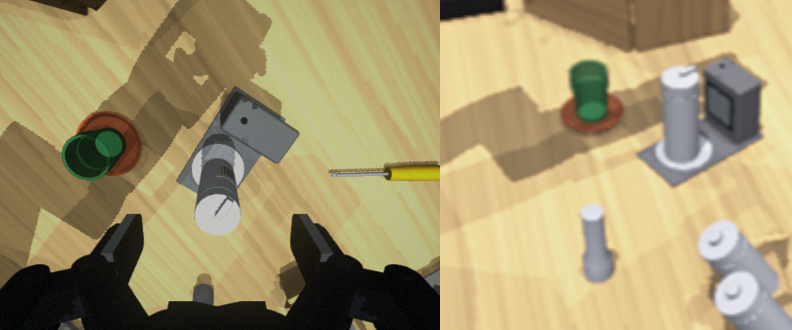

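The picture shows the canister upright inside the plate's white ring at (218,165), with its barred label on the side towards the block and the rib pointing at it. The pot stands in the saucer at (88,152). One last check, on centring and angle within the same image.

```bash
python3 - <<'E'
from m2 import *
from scipy.optimize import least_squares
im,d,c=load("f3.npz"); W=cloud(d,c); X,Y,Z=W[...,0],W[...,1],W[...,2]; S,V=cv2.split(cv2.cvtColor(im,cv2.COLOR_RGB2HSV))[1:]
m=(abs(Z-115)<4)&(S<70)&(np.hypot(X-660,Y-170)<60); m=cv2.morphologyEx(m.astype(np.uint8),cv2.MORPH_OPEN,np.ones((3,3)))>0; print("block",m.sum(),cv2.minAreaRect(W[m][:,:2].astype(np.float32)))
r=np.hypot(X-567.1,Y-133); w=((S<70)&(V>125)&(abs(Z-12)<6)&(r<60)).astype(np.uint8); w=cv2.morphologyEx(w,cv2.MORPH_OPEN,np.ones((3,3)))
cn=np.vstack([k for k in cv2.findContours(w,0,1)[0] if len(k)>8])[:,0]; P=rays(cv2.convexHull(cn)[:,0].astype(float),12,c)[:,:2]
P=P[np.hypot(*(P-[567,133]).T)>34]
s=least_squares(lambda q:np.hypot(P[:,0]-q[0],P[:,1]-q[1])-44.5,[567,133],loss="soft_l1"); print("plate",s.x.round(1),len(P),np.abs(s.fun).max().round(1))
# canister wall: points at mid heights
b=(np.hypot(X-565,Y-131)<45)&(Z>30)&(Z<140)&(S<70)
for lo,hi in((30,65),(65,100),(100,140)):
    Q=W[b&(Z>lo)&(Z<hi)][:,:2]; s=least_squares(lambda q:np.hypot(Q[:,0]-q[0],Q[:,1]-q[1])-28,[566,132],loss="soft_l1"); print(lo,hi,len(Q),s.x.round(1))
E
python3 go.py
```

```text
block 4458 ((660.2896118164062, 171.2828826904297), (49.925933837890625, 89.8705825805664), 21.931840896606445)
plate [567.5 133.4] 25 1.0
30 65 329 [563.6 128.2]
65 100 446 [563.7 128.3]
100 140 737 [562.7 128.3]
t 25.85 pos [607.1 191.4 307. ] yaw -36.1 q6 0.92 gap 0.952 F [-0.3  0.3  0.1] 0.0
```

```bash
python3 -c "
from station import robot; print(robot.sign_off())"
```

```text
the job is handed in; nothing more can be done
None
```

The job is handed in: the pot stands in the saucer, and the tall canister is upright on the plate, about 6 mm off centre (17 mm would still be wholly on it), with its label within about 1° of square to the window. I righted the canister by pushing its base lightly against the plain left side of the reader block.

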